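# Latch the sprung stop open and slide a tray of boards across to the packing deck

### The arm

A 6-joint arm with a two-finger parallel gripper is mounted at the origin on the work surface. World frame = base frame: x ahead of the robot, y to its left, z up, the work surface at z = 0. Lengths are in m, angles in rad, forces in N, time in s.
With the tool pointing down it reaches from about 0.425 to 0.95 m from the base axis. Payload 3.5 kg.
Tool frame: the origin (TCP) lies midway between the tips of the shut fingers; the grasp point (between the pads) lies 19 mm behind it; z points along the fingers, y is the line along which they close (so a half turn about z gives the same grasp; the last joint's range is limited). The gripper opens to 85 mm and grips with 20 to 120 N. Pads are 22 mm wide; open, the fingers measure 114 mm over their backs; the gripper's body (76 mm by 85 mm) begins 54 mm behind the grasp point. The pads swing forward as they close: fully open they stand 13 mm farther back than shut.
Start: joints at [1.174, 0.286, 1.577, -0, 1.279, -0.15], TCP at [0.165, 0.655, 0.231] pointing down, gripper open.
Joint ranges: [-2.77, 2.77], [-0.9, 2.22], [0.21, 2.48], [-1.53, 4.67], [0.24, 2.81], [-2.84, 2.84]. Speed limits (rad/s): [2.79, 2.79, 3.14, 3.14, 3.14, 3.14].

### API

Orientations are given as a rotation vector (axis times angle).
In Python, from bench import read_state, capture, sign_off gives the robot as it stands. The module is installed in compiled form; this text tells all that it offers.
- The arm moves only by the shell command python3 -m creep 'ROWS' [OPENING]. ROWS is JSON, one flat list of numbers, 6 for each row, row after row: the shift along the world's x, y, z in mm, then the turn, a rotation vector about the world's x, y, z in rad. In form: [x, y, z, wx, wy, wz, x, y, z, wx, wy, wz, ...]. A call has 1 to 5 rows; each row is the pose to reach, as a shift and turn from the pose commanded when the call began; what a row does not reach only later rows make up. A row lasts 1/10 s, in which the tool goes at most 50 mm and 8.59 degrees, less where a joint would pass 70% of its speed; a pose out of reach is approached as far as the arm can. A call with a gripper value outside its range is refused whole. OPENING is the finger opening in mm, from 0 to 85.4, set as the call begins (- or left out, the last holds). The fingers move at their own pace and stop on an object; the grip force is fixed at half the most. Time passes only in rows, so rows that repeat a pose let the fingers close. It gives the time, the measured TCP pose, the force, the opening and the grip force at its end, in the units of the state.
- read_state(): the state, without advancing time (a new reading comes with each control period).
- capture(name): name is "side" or "top"; returns a dict with "pixels" (420x560x3 uint8, blue, green, red), "intrinsics" (3x3 intrinsics, pixels), "distortion" ([k1, k2, p1, p2, k3] as OpenCV has them; the pictures are not rectified), "world_from_camera" (4x4, takes a point from camera to world coordinates). Camera axes: x right, y up, looking along -z (the intrinsics and any distortion apply to the point x, -y, -z); pixel columns grow to the right and rows downward; lengths in m; the calibration is good to about 2 mm. A picture is of the moment at which its call begins. There is no depth.
- sign_off(): hands the job in; it is judged then, once.
The state is a dict: "time": time; "joints": joint angles; "qvel": joint speeds; "effort": joint torques, N m; "tool_pos": TCP position; "eef_rot": TCP orientation; "wrist_force": force on the tool from outside, world axes, zero at the start; "moment": the same for the moment, N m; "finger_gap": finger opening in m; "finger_force": force on a finger pad.
Only numpy, scipy, OpenCV 4.12 (cv2) and the standard library are available. Lean on these libraries where they do the work, as an engineer would, in place of code of your own. Each camera call takes 0.05 s, during which the arm holds its last target. There are 200 camera calls.

### The job

Push the sprung stop's ball handle back and hook it sideways into its holding notch so that the stop stays open by itself, then slide the tray of boards along its guides, across the gap, until it rests against the end bar of the far deck. Keep the tray level and on the decks all the way: do not lift it or let it dip into the gap, and leave the tape roll and the loose boards beside the lane where they are.

Things in the scene. Friction and masses are not known exactly. Their poses are not given: they have to be found in the camera images.
- station: Fixed transfer station, turned a little on the table; plywood base 280 x 610 x 12 mm. Origin on the table under the lane's centre line, mid-gap; y runs along the lane, x across it away from the robot; sizes below are in this frame. Infeed deck, aluminium, top z = 50 mm, y = 25 to 340 mm; outfeed deck, pale, top z = 48 mm, y = -25 to -270 mm; both 140 mm wide.
- gap (a point): Middle of the open gap between the decks, at infeed deck height (z = 50 mm). The gap is 50 mm wide (y = 25 to -25 mm). Guide strips along both deck edges, tops at z = 59 mm, leave a lane 116 mm wide on the infeed and 122 mm on the outfeed, flared at its mouth.
- bolt_tip (a point): End of the stop bolt, a steel rod 12 mm thick along station x at y = 40, z = 66 mm, beyond the lane's far side. At rest it sticks out 24 mm over the lane (tip at x = 34 mm) just before the gap and bars the tray.
- gate (a point): Middle of the steel gate plate's top (z = 98 mm; x = 85 to 160, y = 10 to 90 mm) with the J-shaped slot through which the stop's lever comes up: straight along x at y = 40 mm, then sideways to +y at its far end, into the notch.
- beam (a point): Lower front edge, over the slot, of the aluminium portal beam along y: x = 140 to 180, z = 223 to 253 mm, a black scan head on top; posts 30 mm square at x = 160, y = -130 and 190 mm. A tool held upright on the knob hits it when the stop is pushed back: tilt it about 35 deg, leaning back to the robot (-x), fingers closing along y.
- knob (a point): Centre of the black ball knob, 24 mm across, on an 8 mm steel lever, 72 mm from the bolt's axis, which is the roll axis. At rest at station x = 100, y = 40, z = 138 mm; in the notch about x = 128, y = 77, z = 128 mm.
- notch (a point): On top of the gate plate, where the lever stands when in the notch (station x = 128, y = 55, z = 98 mm).
- stop (a joint): How far the stop is pushed back along station +x, m: 0 = sprung out, 0.038 = end. Spring 6 N at 0, 14 N at the end. The lever rolls into the notch only from 0.033 on; let go there, it springs forward and rests at about 0.0275 behind a 5 mm lip, bolt clear of the lane. Let go elsewhere it snaps back to 0.
- handle (a joint): Roll of the stop's lever, rad: 0 = upright, growing as the knob goes towards station +y, 0.55 = end; at rest in the notch about 0.5 to 0.55. A weak spring (about 1 N at the knob) rolls it back upright.
- end_bar (a point): Middle of the face of the dark end bar that the tray comes to rest against (station x = 0, y = -240, z = 62 mm; bar top z = 76 mm).
- tray: Open grey tray, 110 (x) x 160 (y) x 40 mm high, walls 4 mm, about 0.55 kg, green boards fixed in its leading (-y) half up to 27 mm high. Origin: centre of its underside; y along the lane. Starts on the infeed deck short of the bolt; against the end bar its origin is at station y = -160, z = 48 mm. It balances only 60 mm behind the leading face, so pressing down on its front over the gap tips it in; push low at the middle of its rear wall.
- tape_roll: Roll of brown tape, 84 mm across, 48 mm high, on the far right corner of the station's base. Leave alone. Origin: centre of its underside.
- board_stack: Stack of green boards, 90 x 70 x 18 mm, on the far left corner of the station's base. Leave alone. Origin: centre of its underside.

How it is judged:
By the outcome, as a careful person would: the job done as asked, in the order asked, and still so for the second after the job is handed in, with the robot touching nothing.
It also fails if it takes over 56 s, if anything falls off the work surface, if the arm or the gripper's body presses on something with over 40 N, if the wrist force passes 120 N, or if a joint passes its speed limit or range.

## Working session

There is one attempt and no reset: what is moved stays moved. The work goes in short steps, Python scripts to look and compute and a shell command to move; the robot and the scene stay as the last step left them, time stands still between calls to the robot, and variables do not carry over. Pictures are saved under pics/ and viewed, at most 12 in all, crops included, and the job is handed in when it is done.

```bash
mkdir -p pics; python3 - <<'E'
from bench import *
import cv2
for n in("side","top"):
    c=capture(n);cv2.imwrite(f"pics/{n}0.png",c["pixels"]);print(n,c["intrinsics"],c["distortion"],c["world_from_camera"])
s=read_state();print(s)
E
```

```text
side [[386.57466176   0.         273.90442752]
 [  0.         386.57466176 208.33557518]
 [  0.           0.           1.        ]] [-0.02056268  0.          0.          0.          0.        ] [[ 0.97425042  0.11397518 -0.19453993  0.41693641]
 [-0.22543085  0.50820838 -0.83120706 -0.64774029]
 [ 0.00412984  0.85365913  0.52081574  0.58500277]
 [ 0.          0.          0.          1.        ]]
top [[379.53392087   0.         275.81107633]
 [  0.         379.53392087 211.29758753]
 [  0.           0.           1.        ]] [-0.03497598  0.          0.          0.          0.        ] [[-0.01097578  0.98774636 -0.15568126  0.44657849]
 [-0.99992937 -0.0115516  -0.0027945   0.01256258]
 [-0.00455862  0.15563959  0.98780339  0.94595115]
 [ 0.          0.          0.          1.        ]]
{'time': 0.1, 'joints': array([ 1.17402344e+00,  2.87103875e-01,  1.57803550e+00,  1.04322219e-05,
        1.27858383e+00, -1.49969112e-01]), 'qvel': array([-0.00095013, -0.00272198, -0.00377065, -0.00032982,  0.00065687,
        0.00094729]), 'effort': array([ 9.45050851e-04, -4.07298696e+01, -2.93698686e+01, -1.04609753e-04,
        3.39822087e-03,  1.64846773e-05]), 'tool_pos': array([0.16462408, 0.65400791, 0.23006497]), 'eef_rot': array([-0.3866278 , -3.11712027,  0.00321757]), 'wrist_force': array([-0.02135862,  0.55709508,  0.15418155]), 'moment': array([ 0.01208805, -0.00619185, -0.00693379]), 'finger_force': 0.0, 'finger_gap': 0.08556353477283413}
```

View pics/side0.png

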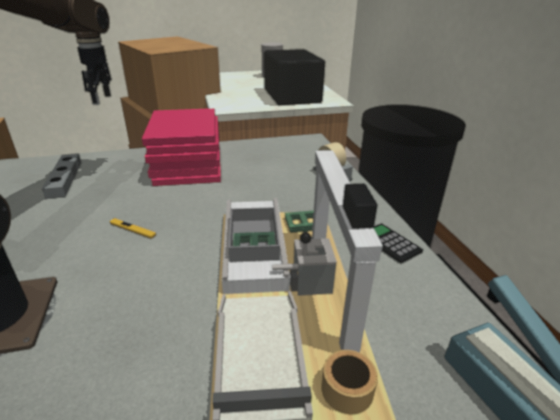

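View pics/top0.png

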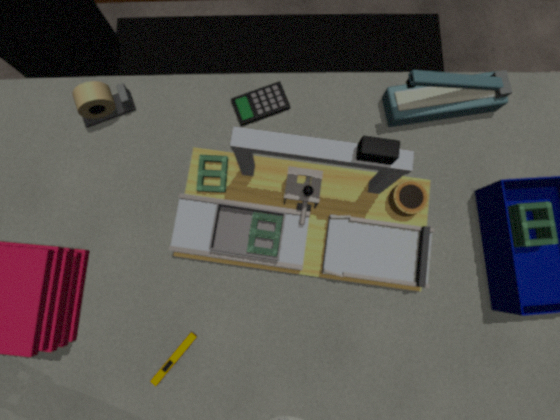

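The side view shows the station with the knob near (306,238) and the bolt over the lane near (285,268). The top view shows the knob near (308,190), the tray spanning about x 212–283, the gap at about x 308–325, and the end bar near (425,255). I'll enlarge the top view to get finer pixel positions.

```bash
python3 - <<'E'
import cv2
a=cv2.imread("pics/top0.png")[120:300,165:440]
cv2.imwrite("pics/topc.png",cv2.resize(a,None,fx=2.9,fy=2.9,interpolation=cv2.INTER_CUBIC))
E
```

```text
(no output)
```

View pics/topc.png

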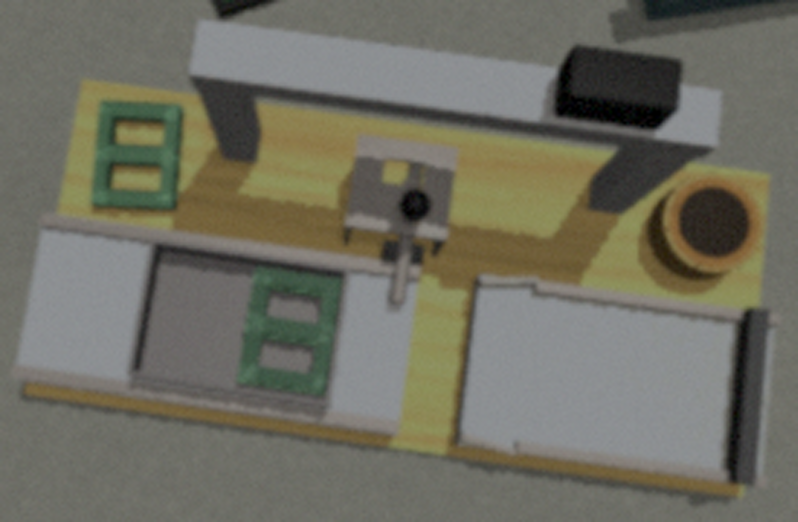

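```bash
cat > h.py <<'E'
import numpy as np,cv2
from bench import *
from scipy.optimize import least_squares
def proj(c,P):
    T=np.linalg.inv(c["world_from_camera"]);p=np.atleast_2d(P)@T[:3,:3].T+T[:3,3]
    p=p*[1,-1,-1]
    return cv2.projectPoints(p,np.zeros(3),np.zeros(3),c["intrinsics"],np.array(c["distortion"]))[0][:,0]
def ray(c,uv,z):
    u=cv2.undistortPoints(np.array([[uv]],float),c["intrinsics"],np.array(c["distortion"]))[0,0]
    W=c["world_from_camera"];d=W[:3,:3]@[u[0],-u[1],-1];return W[:3,3]+d*(z-W[2,3])/d[2]
def s2w(q,P):
    P=np.atleast_2d(P)/1000;c,s=np.cos(q[2]),np.sin(q[2])
    return np.c_[q[0]+c*P[:,0]-s*P[:,1],q[1]+s*P[:,0]+c*P[:,1],P[:,2]]
E
python3 - <<'E'
from h import *
c=capture("top");d=capture("side")
uv=np.array([(415,205),(397,303),(477,278),(457,445),(45,218),(18,375),(742,310)])/2.9+[165,120]
S=np.array([(100,40,142),(34,40,68),(68,-25,59),(-70,-25,59),(70,340,59),(-70,340,59),(70,-240,76)])
US=np.array([(306,238)]);SS=np.array([(100,40,138)])
f=lambda q:np.r_[(proj(c,s2w(q,S))-uv).ravel(),(proj(d,s2w(q,SS))-US).ravel()]
r=least_squares(f,[.5,0,-.1],loss='soft_l1');q=r.x;print(q,f(q).reshape(-1,2).round(1).tolist())
np.save("q.npy",q)
t=np.array([(152,247),(132,385),(345,270),(328,412)])/2.9+[165,120]
W=np.array([ray(c,p,.09) for p in t]);cs,sn=np.cos(q[2]),np.sin(q[2])
print(((W[:,:2]-q[:2])@np.array([[cs,-sn],[sn,cs]])*1000).round())
print(s2w(q,[(100,40,138),(128,40,128),(128,77,128),(138,40,138),(0,240,70),(0,-160,48)]).round(4))
# check other picks
print(proj(d,s2w(q,[(34,40,66),(0,-240,76),(140,40,223),(-70,25,59),(128,55,98)])).round())
E
```

```text
[ 0.5127459  -0.07911726 -0.16108728] [[0.1, -0.1], [-0.1, 0.2], [1.3, -0.8], [0.6, 0.1], [-1.1, -3.4], [-3.0, 0.5], [3.0, -0.1], [-1.5, -0.4]]
[[ 47. 238.]
 [-62. 235.]
 [ 51.  85.]
 [-60.  82.]]
[[ 0.6179 -0.0557  0.138 ]
 [ 0.6455 -0.0602  0.128 ]
 [ 0.6514 -0.0236  0.128 ]
 [ 0.6554 -0.0618  0.138 ]
 [ 0.5512  0.1578  0.07  ]
 [ 0.4871 -0.237   0.048 ]]
[[271. 267.]
 [259. 389.]
 [328. 200.]
 [220. 277.]
 [316. 249.]]
```

```bash
python3 - <<'E'
from h import *
c=capture("top");d=capture("side")
uv=np.array([(415,205),(397,303),(477,278),(457,445),(45,218),(18,375),(742,310),(730,482),(152,247),(132,385),(345,270),(328,412)])/2.9+[165,120]
S=np.array([(100,40,138),(34,40,68),(68,-25,59),(-70,-25,59),(70,340,59),(-70,340,59),(70,-240,76),(-70,-240,76)])
US=np.array([(306,238)]);SS=np.array([(100,40,138)])
def f(q):
    T=[(x,q[3]*1000+y,90) for y in(80,-80) for x in (55,-55)]
    return np.r_[(proj(c,s2w(q,np.vstack([S,T])))-uv).ravel(),(proj(d,s2w(q,SS))-US).ravel()]
r=least_squares(f,[.5,0,-.1,.16],loss='soft_l1');q=r.x;print(q,f(q).reshape(-1,2).round(1).tolist())
np.save("q.npy",q)
print(s2w(q,[(100,40,138),(138,40,138),(138,77,128),(128,77,128),(0,q[3]*1000+80,70),(0,-80,70)]).round(4))
E
```

```text
[ 0.51152352 -0.0789076  -0.148163    0.15973873] [[-0.8, 1.0], [-0.4, 0.9], [0.9, -0.5], [0.9, 0.5], [-1.9, -1.2], [-3.1, 2.9], [2.7, -0.9], [2.0, 0.7], [-0.6, -1.7], [-1.5, -1.6], [2.0, -0.3], [1.3, -1.1], [-2.5, -0.8]]
[[ 0.6163 -0.0541  0.138 ]
 [ 0.6539 -0.0597  0.138 ]
 [ 0.6594 -0.0231  0.128 ]
 [ 0.6495 -0.0216  0.128 ]
 [ 0.5469  0.1582  0.07  ]
 [ 0.4997 -0.158   0.07  ]]
```

```bash
cat >> h.py <<'E'
from scipy.spatial.transform import Rotation as Ro
q=np.load("q.npy") if __import__("os").path.exists("q.npy") else None
def go(P,back,tilt=35,yaw=0,lab=""):
    "grasp point to station P (mm), backed off along tool; tilt: leaning to -x; yaw: extra turn about station z"
    Rs=Ro.from_euler('z',q[2]+np.radians(yaw))
    R=Rs*Ro.from_euler('y',-np.radians(tilt))*Ro.from_matrix([[-1,0,0],[0,1,0],[0,0,-1]])
    p=s2w(q,[P])[0]+R.apply([0,0,(19-back)/1000])
    s=read_state();R0=Ro.from_rotvec(s["eef_rot"])
    print(lab,((p-s["tool_pos"])*1000).round(1),(R*R0.inv()).as_rotvec().round(3),"t",s["time"])
def rel():
    s=read_state();d=s["tool_pos"]+Ro.from_rotvec(s["eef_rot"]).apply([0,0,-.019])
    c,n=np.cos(q[2]),np.sin(q[2]);v=d[:2]-q[:2]
    f=s["wrist_force"]
    print("grasp pt station",np.r_[v@[c,n],v@[-n,c],d[2]]*1e3.__float__() if 0 else np.round(np.r_[v@[c,n],v@[-n,c],d[2]]*1000,1),"F",f.round(1),"gap",s["finger_gap"],"t",s["time"])
E
python3 -c "
from h import *
go((100,40,138),170);go((100,40,138),80)"
```

```text
[ 365.9 -695.7   30.8] [-0.119 -0.6    0.096] t 0.3
 [ 417.  -703.3  -42.9] [-0.119 -0.6    0.096] t 0.3
```

```bash
python3 -m creep '[15,-40,25,0,0,0, 40,-83,35,0,0,0, 65,-126,45,0,0,0, 90,-169,55,0,0,0, 115,-212,60,-0.02,-0.12,0.02]' 60
python3 -m creep '[25,-43,0,-0.02,-0.12,0.02, 50,-86,0,-0.04,-0.24,0.04, 75,-129,0,-0.06,-0.36,0.05, 100,-172,0,-0.08,-0.46,0.07, 125,-215,0,-0.1,-0.48,0.08]'
python3 -c "
from h import *
go((100,40,138),170);go((100,40,138),80)"
```

```text
time: 0.8
tool_pos: [0.2816, 0.4426, 0.2924]
eef_rot: [0.345, 2.996, -0.006]
wrist_force: [0.1, -0.1, 0.8]
finger_gap: 0.0601
finger_force: 0.0
time: 1.3
tool_pos: [0.4026, 0.2281, 0.2898]
eef_rot: [0.175, 2.524, -0.06]
wrist_force: [1.1, 1.2, -0.3]
finger_gap: 0.0598
finger_force: 0.0
 [ 128.1 -269.4  -28.1] [ 0.004  0.001 -0.008] t 1.3
 [ 179.1 -277.  -101.8] [ 0.004  0.001 -0.008] t 1.3
```

```bash
python3 -m creep '[20,-45,0,0,0,0, 40,-90,0,0,0,0, 60,-135,0,0,0,0, 80,-180,0,0,0,0, 100,-225,-10,0,0,0]'
python3 -m creep '[14,-22,-6,0,0,0, 28,-44,-18,0,0,0, 34,-46,-27,0,0,0, 40,-47,-36,0,0,0, 40,-47,-36,0,0,0]'
python3 - <<'E'
from h import *
rel();go((100,40,138),0);go((100,40,138),60)
c=capture("top");cv2.imwrite("pics/t1.png",cv2.resize(c["pixels"][120:300,200:420],None,fx=2,fy=2,interpolation=2))
d=capture("side");cv2.imwrite("pics/s1.png",cv2.resize(d["pixels"][130:330,180:400],None,fx=2,fy=2,interpolation=2))
a,b=cv2.imread("pics/t1.png"),cv2.imread("pics/s1.png")
o=np.zeros((400,880,3),np.uint8);o[:360,:440]=a;o[:,440:]=b;cv2.imwrite("pics/c1.png",cv2.resize(o,(792,360)))
E
```

```text
time: 1.8
tool_pos: [0.5048, 0.0022, 0.2839]
eef_rot: [0.181, 2.519, -0.06]
wrist_force: [1.1, 0.5, -0.1]
finger_gap: 0.0598
finger_force: 0.0
time: 2.3
tool_pos: [0.543, -0.0413, 0.243]
eef_rot: [0.179, 2.529, -0.058]
wrist_force: [-1.2, 0.1, 0.2]
finger_gap: 0.0599
finger_force: 0.0
grasp pt station [ 14.8  41.8 258.6] F [-1.2  0.1  0.2] gap 0.059944559708203504 t 2.3
 [  84.1  -14.4 -120.5] [ 0.001 -0.003 -0.006] t 2.3
 [ 50.   -9.3 -71.4] [ 0.001 -0.003 -0.006] t 2.3
```

View pics/c1.png

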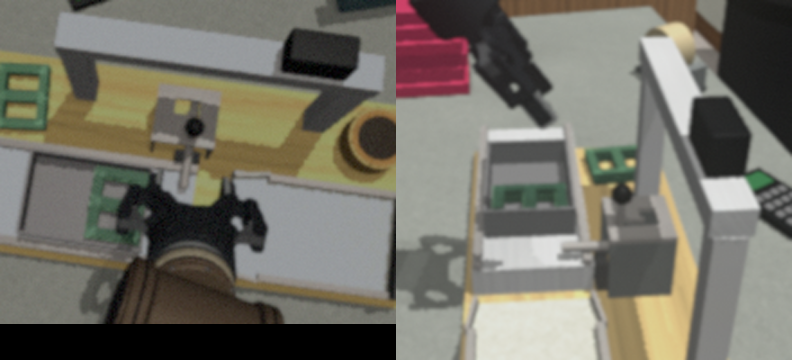

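The picture shows the open fingers pointing at the knob, which sits at full-image (308,190.5) in the top view and (305.6,236.7) in the side view. I'll check the knob's position from both views.

```bash
python3 - <<'E'
from h import *
c=capture("top");d=capture("side")
g=lambda p:np.r_[(proj(c,[p])-[308.2,190.6]).ravel(),(proj(d,[p])-[305.8,236.9]).ravel()]
r=least_squares(g,[.61,-.05,.138]);print(r.x.round(4),r.fun.round(1),ray(c,(308.2,190.6),.138).round(4),ray(d,(305.8,236.9),.138).round(4),s2w(q,[(100,40,138)]))
E
```

```text
[ 0.6194 -0.0561  0.1394] [ 0.1 -0.5 -0.5  0.1] [ 0.6186 -0.0561  0.138 ] [ 0.6211 -0.0541  0.138 ] [[ 0.61633277 -0.05410799  0.138     ]]
```

```bash
python3 - <<'E'
from h import *
q[0]+=.0027;q[1]-=.0014;np.save("q.npy",q)
E
python3 -m creep '[18,-4,-24,0,0,0, 36,-8,-48,0,0,0, 53,-11,-71,0,0,0, 60,-12,-81,0,0,0, 60,-12,-81,0,0,0]'
python3 -m creep '[7,-1,-10,0,0,0, 14,-2,-20,0,0,0, 20,-3,-29,0,0,0, 27,-4,-39,0,0,0, 27,-4,-39,0,0,0]'
python3 - <<'E'
from h import *
rel();go((100,40,138),0)
E
```

```text
time: 3.0
tool_pos: [0.6034, -0.0536, 0.1625]
eef_rot: [0.179, 2.528, -0.058]
wrist_force: [-0.4, 0.6, 0.1]
finger_gap: 0.0599
finger_force: 0.0
time: 3.5
tool_pos: [0.6306, -0.058, 0.1246]
eef_rot: [0.18, 2.526, -0.059]
wrist_force: [-0.2, 0.6, 0.1]
finger_gap: 0.0602
finger_force: 0.0
grasp pt station [100.9  39.2 140.2] F [-0.2  0.6  0.1] gap 0.060222411819364566 t 3.5
 [-0.8  0.9 -2.2] [ 0.001 -0.001 -0.006] t 3.5
```

```bash
python3 -m creep '[-1,1,-2,0,0,0, -1,1,-2,0,0,0, -1,1,-2,0,0,0, -1,1,-2,0,0,0, -1,1,-2,0,0,0]' 10
python3 -m creep '[0,0,0,0,0,0, 0,0,0,0,0,0, 0,0,0,0,0,0, 0,0,0,0,0,0, 0,0,0,0,0,0]'
python3 - <<'E'
from h import *
rel()
E
```

```text
time: 4.0
tool_pos: [0.6297, -0.0566, 0.1241]
eef_rot: [0.179, 2.524, -0.058]
wrist_force: [-4.0, 5.6, 4.4]
finger_gap: 0.0211
finger_force: 58.4
time: 4.5
tool_pos: [0.6297, -0.0566, 0.1241]
eef_rot: [0.179, 2.525, -0.058]
wrist_force: [-4.2, 3.5, 5.0]
finger_gap: 0.021
finger_force: 58.4
grasp pt station [ 99.8  40.5 139.6] F [-4.2  3.5  5. ] gap 0.020995032168363525 t 4.5
```

```bash
python3 -m creep '[5,-1,0,0,0,0, 10,-1.5,0,0,0,0, 15,-2.2,0,0,0,0, 20,-3,0,0,0,0, 20,-3,0,0,0,0]'
python3 -m creep '[5,-0.7,0,0,0,0, 10,-1.4,0,0,0,0, 14,-2.1,0,0,0,0, 16,-2.4,0,0,0,0, 16,-2.4,0,0,0,0]'
python3 - <<'E'
from h import *
rel()
c=capture("top");d=capture("side")
o=np.hstack([cv2.resize(c["pixels"][120:300,220:400],(396,396),interpolation=2),cv2.resize(d["pixels"][160:320,220:380],(396,396),interpolation=2)]);cv2.imwrite("pics/c2.png",o)
E
```

```text
time: 5.0
tool_pos: [0.6494, -0.0595, 0.124]
eef_rot: [0.179, 2.526, -0.058]
wrist_force: [-9.1, 4.5, 8.9]
finger_gap: 0.021
finger_force: 58.9
time: 5.5
tool_pos: [0.6648, -0.0618, 0.124]
eef_rot: [0.178, 2.527, -0.057]
wrist_force: [-12.8, 3.6, 9.6]
finger_gap: 0.0209
finger_force: 59.2
grasp pt station [135.4  40.5 139.6] F [-12.8   3.6   9.6] gap 0.020862299021349815 t 5.5
```

View pics/c2.png

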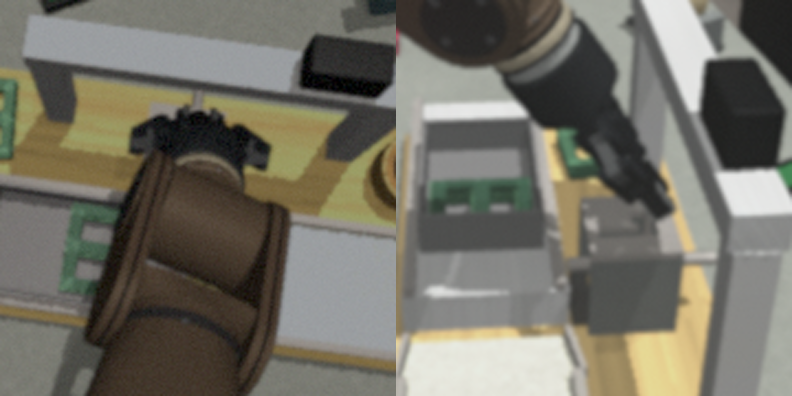

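The bolt is out of the lane in the side view (tip around crop (570,262)) and the knob is still held. Next I'll roll it along its arc.

```bash
python3 -m creep '[1.2,5,-0.2,0,0,0, 2,10,-0.7,0,0,0, 2.8,15,-1.6,0,0,0, 3.5,20,-2.8,0,0,0, 3.5,20,-2.8,0,0,0]'
python3 -m creep '[0.7,5,-1.7,0,0,0, 1.4,9,-3.3,0,0,0, 2,13,-5.2,0,0,0, 2.4,16,-6.9,0,0,0, 2.4,16,-6.9,0,0,0]'
python3 -c "
from h import *
rel()"
```

```text
time: 6.1
tool_pos: [0.671, -0.0432, 0.1223]
eef_rot: [0.179, 2.518, -0.061]
wrist_force: [11.9, 0.7, -6.8]
finger_gap: 0.0208
finger_force: 61.7
time: 6.6
tool_pos: [0.6808, -0.0286, 0.1239]
eef_rot: [0.18, 2.497, -0.064]
wrist_force: [16.7, 1.0, 4.4]
finger_gap: 0.0104
finger_force: 8.9
grasp pt station [145.8  75.7 139.2] F [16.7  1.   4.4] gap 0.010358214097008002 t 6.6
```

```bash
python3 - <<'E'
from h import *
c=capture("top");d=capture("side")
o=np.hstack([cv2.resize(c["pixels"][140:240,250:350],(396,396),interpolation=2),cv2.resize(d["pixels"][190:300,260:370],(396,396),interpolation=2)]);cv2.imwrite("pics/c3.png",cv2.convertScaleAbs(o,alpha=1.6))
s=read_state();print(s["joints"],s["effort"])
E
```

```text
[-0.20248812  0.1657899   2.03342843  0.1068718   0.30538633 -1.72102314] [ -1.23685699 -27.93238521 -14.67230469  -0.40187032   2.09692016
  -0.04854597]
```

View pics/c3.png

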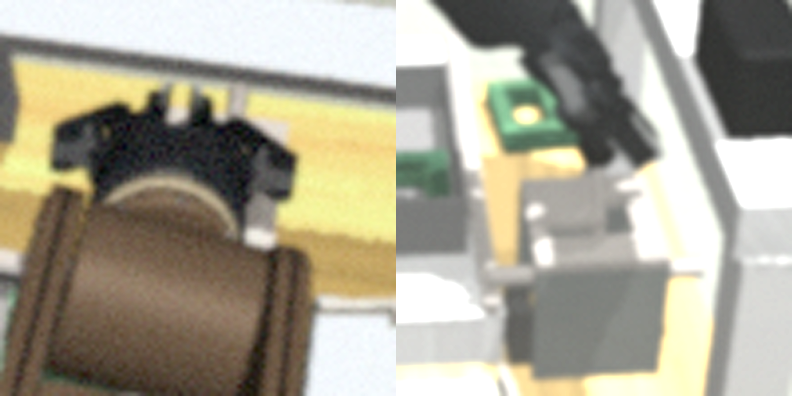

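The fingers have slid off the far side of the ball. The bolt tip, around full-image (286,264), matches a stop of about 28 mm, so the lever is probably already in the notch. I'll open and check.

```bash
python3 -m creep '[0,0,0,0,0,0, 0,0,0,0,0,0, 0,0,0,0,0,0, 0,0,0,0,0,0, 0,0,0,0,0,0]' 60
python3 -m creep '[-8,1,12,0,0,0, -20,3,28,0,0,0, -32,5,46,0,0,0, -44,7,64,0,0,0, -60,9,88,0,0,0]'
python3 -m creep '[-30,0,20,0,0,0, -70,5,40,0,0,0, -110,10,50,0,0,0, -150,15,60,0,0,0, -150,15,60,0,0,0]'
python3 - <<'E'
from h import *
rel()
c=capture("top");d=capture("side")
o=np.hstack([cv2.resize(c["pixels"][140:240,250:350],(396,396),interpolation=2),cv2.resize(d["pixels"][190:300,260:370],(396,396),interpolation=2)]);cv2.imwrite("pics/c4.png",cv2.convertScaleAbs(o,alpha=1.4))
for r in(0,.25,.52):
  for st in (0,27.5,36): 
    P=s2w(q,[(100+st,40+72*np.sin(r),66+72*np.cos(r)),(34+st,40,66)]);print(r,st,((proj(c,P)-[250,140])*3.96).round().tolist(),((proj(d,P)-[260,190])*3.6+[396,0]).round().tolist())
E
```

```text
time: 7.2
tool_pos: [0.6708, -0.0267, 0.1124]
eef_rot: [0.18, 2.527, -0.059]
wrist_force: [0.1, 0.2, -0.3]
finger_gap: 0.0602
finger_force: 0.0
time: 7.7
tool_pos: [0.6103, -0.0176, 0.2005]
eef_rot: [0.18, 2.528, -0.059]
wrist_force: [0.7, -0.6, -0.5]
finger_gap: 0.0601
finger_force: 0.0
time: 8.2
tool_pos: [0.4592, -0.0021, 0.2643]
eef_rot: [0.179, 2.517, -0.061]
wrist_force: [1.3, -0.5, -0.4]
finger_gap: 0.0604
finger_force: 0.0
grasp pt station [-77.   69.2 279.8] F [ 1.3 -0.5 -0.4] gap 0.06043063148519607 t 8.2
0 0 [[229.0, 200.0], [206.0, 334.0]] [[558.0, 171.0], [438.0, 278.0]]
0 27.5 [[236.0, 151.0], [212.0, 288.0]] [[608.0, 169.0], [486.0, 276.0]]
0 36 [[237.0, 137.0], [214.0, 274.0]] [[623.0, 168.0], [501.0, 275.0]]
0.25 0 [[197.0, 196.0], [206.0, 334.0]] [[553.0, 156.0], [438.0, 278.0]]
0.25 27.5 [[203.0, 148.0], [212.0, 288.0]] [[602.0, 153.0], [486.0, 276.0]]
0.25 36 [[205.0, 133.0], [214.0, 274.0]] [[617.0, 153.0], [501.0, 275.0]]
0.52 0 [[164.0, 195.0], [206.0, 334.0]] [[548.0, 148.0], [438.0, 278.0]]
0.52 27.5 [[171.0, 147.0], [212.0, 288.0]] [[595.0, 146.0], [486.0, 276.0]]
0.52 36 [[173.0, 132.0], [214.0, 274.0]] [[610.0, 145.0], [501.0, 275.0]]
```

View pics/c4.png

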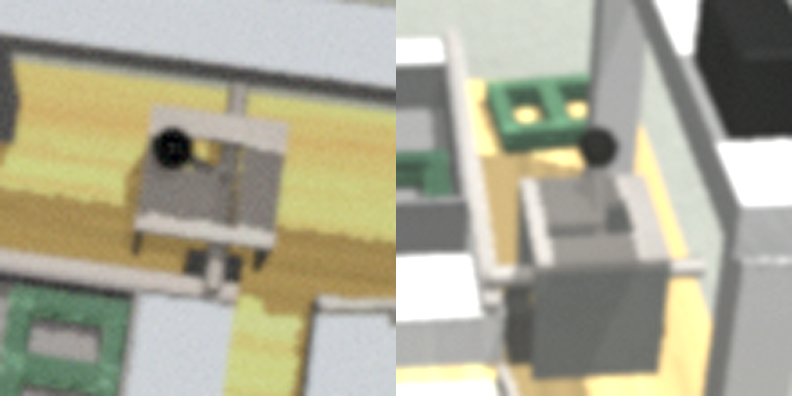

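The knob is at crop (173,148) in the top view and (598,147) in the side view. That matches the prediction for a roll of 0.52 with the stop at 27.5 mm, so it is latched. Next is the tray.

```bash
cat >> h.py <<'E'
def push(P):
    "TCP to station P, tool nearly upright, tip leading to -y by 8 deg, fingers closing along y"
    R=Ro.from_euler('z',q[2])*Ro.from_euler('x',-np.radians(8))*Ro.from_matrix([[-1,0,0],[0,1,0],[0,0,-1]])
    s=read_state();p=s2w(q,[P])[0];R0=Ro.from_rotvec(s["eef_rot"]);c,n=np.cos(q[2]),np.sin(q[2]);v=s["tool_pos"][:2]-q[:2]
    print(R.apply([0,0,1]).round(2),((p-s["tool_pos"])*1000).round(1),(R*R0.inv()).as_rotvec().round(3),"TCP st",np.round(1000*np.r_[v@[c,n],v@[-n,c],s["tool_pos"][2]],1),"F st",np.round([s["wrist_force"][:2]@[c,n],s["wrist_force"][:2]@[-n,c],s["wrist_force"][2]],1),s["time"])
E
python3 -c "
from h import *
push((0,300,200))"
```

```text
[-0.02 -0.14 -0.99] [ 97.2 219.2 -62.5] [-0.043  0.627 -0.049] TCP st [-63.8  68.9 262.5] F st [ 0.5  1.  -0.1] 8.3
```

```bash
python3 -m creep '[20,43,0,-0.01,0.13,-0.01, 40,86,0,-0.02,0.26,-0.02, 60,130,-10,-0.03,0.38,-0.03, 80,175,-30,-0.035,0.5,-0.04, 97,218,-45,-0.043,0.627,-0.049]' 0
python3 -m creep '[0,0,-15,0,0,0, 0,0,-20,0,0,0, 0,0,-20,0,0,0, 0,0,-20,0,0,0, 0,0,-20,0,0,0]'
python3 -c "
from h import *
push((0,300,57));push((0,265,57))"
```

```text
time: 8.8
tool_pos: [0.5588, 0.2142, 0.2147]
eef_rot: [-0.23, -3.104, 0.22]
wrist_force: [1.2, -1.4, 1.1]
finger_gap: 0.0003
finger_force: 0.0
time: 9.3
tool_pos: [0.5575, 0.211, 0.2005]
eef_rot: [-0.234, -3.116, 0.215]
wrist_force: [-0.1, 0.6, 0.5]
finger_gap: -0.0001
finger_force: 0.0
[-0.02 -0.14 -0.99] [   1.     5.4 -143.5] [-0.002  0.001  0.002] TCP st [-2.000e-01  2.945e+02  2.005e+02] F st [-0.2  0.6  0.5] 9.3
[-0.02 -0.14 -0.99] [  -4.1  -29.2 -143.5] [-0.002  0.001  0.002] TCP st [-2.000e-01  2.945e+02  2.005e+02] F st [-0.2  0.6  0.5] 9.3
```

```bash
python3 -m creep '[0,4,-35,0,0,0, 0,4,-75,0,0,0, 0,4,-110,0,0,0, 0,4,-132,0,0,0, 0,4,-142,0,0,0]'
python3 -m creep '[-1,-8,0,0,0,0, -2,-16,0,0,0,0, -4,-24,0,0,0,0, -5,-32,0,0,0,0, -5,-32,0,0,0,0]'
python3 - <<'E'
from h import *
push((0,255,57))
c=capture("top");d=capture("side")
o=np.hstack([cv2.resize(c["pixels"][160:310,170:320],(396,396),interpolation=2),cv2.resize(d["pixels"][150:310,180:340],(396,396),interpolation=2)]);cv2.imwrite("pics/c5.png",cv2.convertScaleAbs(o,alpha=1.4))
E
```

```text
time: 9.8
tool_pos: [0.5561, 0.2149, 0.0552]
eef_rot: [-0.233, -3.11, 0.218]
wrist_force: [-0.5, -0.8, 0.1]
finger_gap: 0.0003
finger_force: 0.0
time: 10.3
tool_pos: [0.5526, 0.1827, 0.0567]
eef_rot: [-0.234, -3.112, 0.217]
wrist_force: [-0.4, -0.8, -0.3]
finger_gap: 0.0004
finger_force: 0.0
[-0.02 -0.14 -0.99] [ -0.7 -10.8   0.3] [-0.001 -0.002  0.002] TCP st [ -0.9 265.8  56.7] F st [-0.3 -0.8 -0.3] 10.3
```

View pics/c5.png

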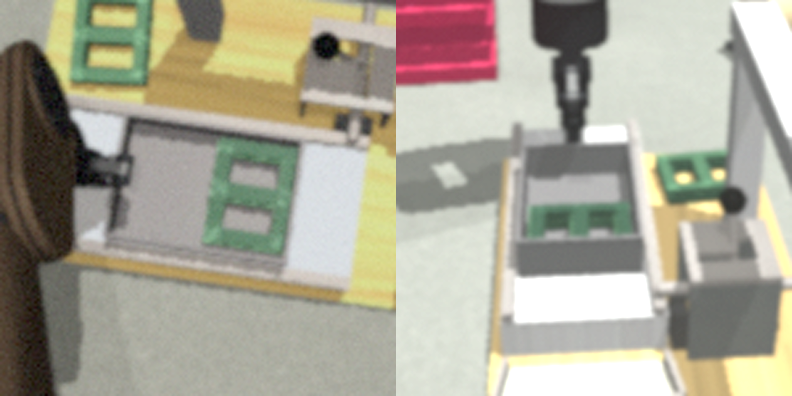

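The fingertips are right behind the centre of the rear wall, at about (575,135) in the side crop, and the knob is still latched. Pushing now.

```bash
python3 -m creep '[-0.7,-5,0,0,0,0, -1.5,-10,0,0,0,0, -2.5,-17,0,0,0,0, -3.6,-24,0,0,0,0, -4.7,-32,0,0,0,0]'
python3 -m creep '[-1.2,-8,0,0,0,0, -2.4,-16,0,0,0,0, -3.6,-24,0,0,0,0, -4.8,-32,0,0,0,0, -6,-40,0,0,0,0]'
python3 - <<'E'
from h import *
push((0,150,57))
E
```

```text
time: 10.9
tool_pos: [0.5474, 0.1516, 0.0557]
eef_rot: [-0.232, -3.112, 0.216]
wrist_force: [0.4, 3.0, -1.1]
finger_gap: 0.0
finger_force: 1.4
time: 11.4
tool_pos: [0.5413, 0.111, 0.0557]
eef_rot: [-0.232, -3.111, 0.217]
wrist_force: [-0.2, 3.1, -0.5]
finger_gap: -0.0001
finger_force: 1.4
[-0.02 -0.14 -0.99] [ -4.9 -43.    1.3] [-0.    -0.004  0.001] TCP st [ -1.5 193.2  55.7] F st [-0.7  3.  -0.5] 11.4
```

```bash
R='';python3 -m creep '[-1.2,-8,0,0,0,0, -2.4,-16,0,0,0,0, -3.6,-24,0,0,0,0, -4.8,-32,0,0,0,0, -6,-40,0,0,0,0]'
python3 -m creep '[-1.2,-8,0,0,0,0, -2.4,-16,0,0,0,0, -3.6,-24,0,0,0,0, -4.8,-32,0,0,0,0, -6,-40,0,0,0,0]'
python3 -m creep '[-1.2,-8,0,0,0,0, -2.4,-16,0,0,0,0, -3.6,-24,0,0,0,0, -4.8,-32,0,0,0,0, -6,-40,0,0,0,0]'
python3 - <<'E'
from h import *
push((0,-65,57))
c=capture("top");d=capture("side")
o=np.hstack([cv2.resize(c["pixels"][150:300,240:390],(396,396),interpolation=2),cv2.resize(d["pixels"][200:360,180:340],(396,396),interpolation=2)]);cv2.imwrite("pics/c6.png",cv2.convertScaleAbs(o,alpha=1.4))
E
```

```text
time: 11.9
tool_pos: [0.5354, 0.0711, 0.0557]
eef_rot: [-0.232, -3.111, 0.217]
wrist_force: [0.2, 3.3, 0.3]
finger_gap: -0.0002
finger_force: 1.4
time: 12.4
tool_pos: [0.5298, 0.0313, 0.0561]
eef_rot: [-0.232, -3.112, 0.217]
wrist_force: [1.4, 4.4, 2.3]
finger_gap: -0.0001
finger_force: 2.3
time: 12.9
tool_pos: [0.5236, -0.0089, 0.0559]
eef_rot: [-0.232, -3.112, 0.217]
wrist_force: [0.3, 4.7, 3.4]
finger_gap: 0.0001
finger_force: 2.4
[-0.02 -0.14 -0.99] [ -18.9 -135.7    1.1] [-0.    -0.003  0.001] TCP st [-1.3 72.  55.9] F st [-0.4  4.7  3.4] 12.9
```

View pics/c6.png

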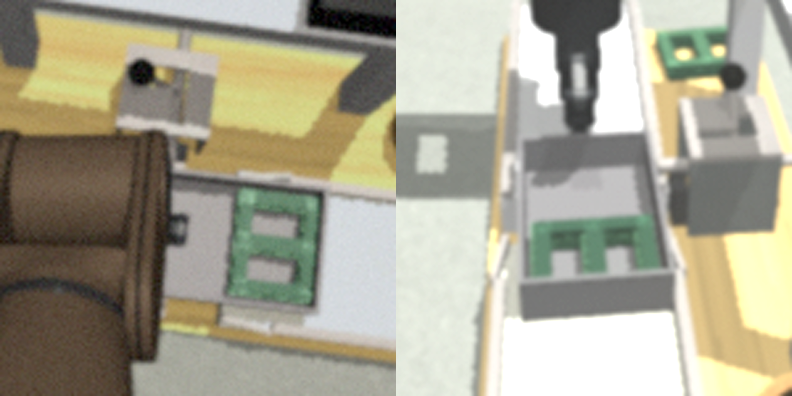

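The tray is level and spans the gap, with its front well onto the outfeed deck at about (597,295) in the side crop. The knob is still latched. I'll carry on to the end bar.

```bash
python3 -m creep '[-1.2,-8,0,0,0,0, -2.4,-16,0,0,0,0, -3.6,-24,0,0,0,0, -4.8,-32,0,0,0,0, -6,-40,0,0,0,0]'
python3 -m creep '[-1.2,-8,0,0,0,0, -2.4,-16,0,0,0,0, -3.6,-24,0,0,0,0, -4.8,-32,0,0,0,0, -6,-40,0,0,0,0]'
python3 -m creep '[-1,-7,0,0,0,0, -2,-14,0,0,0,0, -3,-20,0,0,0,0, -4,-26,0,0,0,0, -4.5,-31,0,0,0,0]'
python3 - <<'E'
from h import *
push((0,-65,57))
E
```

```text
time: 13.5
tool_pos: [0.5169, -0.0489, 0.0552]
eef_rot: [-0.232, -3.11, 0.217]
wrist_force: [0.1, 2.3, -1.1]
finger_gap: -0.0001
finger_force: 1.1
time: 14.0
tool_pos: [0.5113, -0.0889, 0.0556]
eef_rot: [-0.232, -3.111, 0.217]
wrist_force: [0.2, 1.9, -1.5]
finger_gap: -0.0
finger_force: 1.0
time: 14.5
tool_pos: [0.5069, -0.1197, 0.0557]
eef_rot: [-0.232, -3.111, 0.217]
wrist_force: [-0.1, 2.0, -0.4]
finger_gap: -0.0003
finger_force: 1.1
[-0.02 -0.14 -0.99] [ -2.2 -24.9   1.3] [-0.001 -0.004  0.001] TCP st [ -1.5 -40.1  55.7] F st [-0.4  2.  -0.4] 14.5
```

```bash
python3 -m creep '[-0.6,-4,0,0,0,0, -1.2,-8,0,0,0,0, -1.8,-12,0,0,0,0, -2.2,-15,0,0,0,0, -2.7,-18,0,0,0,0]'
python3 -m creep '[-0.3,-2,0,0,0,0, -0.6,-4,0,0,0,0, -0.8,-5,0,0,0,0, -0.9,-6,0,0,0,0, -0.9,-6,0,0,0,0]'
python3 - <<'E'
from h import *
push((0,-65,57))
E
```

```text
time: 15.0
tool_pos: [0.5042, -0.1374, 0.0557]
eef_rot: [-0.232, -3.111, 0.217]
wrist_force: [0.1, 2.6, -1.1]
finger_gap: -0.0002
finger_force: 1.1
time: 15.5
tool_pos: [0.5034, -0.1434, 0.0557]
eef_rot: [-0.232, -3.111, 0.218]
wrist_force: [-0.1, 1.3, -0.9]
finger_gap: -0.0
finger_force: 0.8
[-0.02 -0.14 -0.99] [ 1.3 -1.2  1.3] [-0.    -0.004  0.001] TCP st [ -1.4 -64.   55.7] F st [-0.3  1.3 -0.9] 15.5
```

Not touching the bar yet, so I'll continue in small steps until the force rises.

```bash
python3 -m creep '[-0.2,-1.5,0,0,0,0, -0.4,-3,0,0,0,0, -0.5,-4,0,0,0,0, -0.6,-5,0,0,0,0, -0.6,-5,0,0,0,0]'
python3 -c "
from h import *
push((0,-65,57))
c=capture('top');d=capture('side')
o=np.hstack([cv2.resize(c['pixels'][190:310,320:440],(396,396),interpolation=2),cv2.resize(d['pixels'][250:420,180:350],(396,396),interpolation=2)]);cv2.imwrite('pics/c7.png',cv2.convertScaleAbs(o,alpha=1.4))"
```

```text
time: 16.0
tool_pos: [0.5042, -0.1458, 0.0558]
eef_rot: [-0.235, -3.115, 0.209]
wrist_force: [3.5, 12.1, -0.7]
finger_gap: -0.0001
finger_force: 6.3
[-0.02 -0.14 -0.99] [0.4 1.2 1.2] [-0.005  0.001  0.003] TCP st [ -0.2 -66.2  55.8] F st [ 1.7 12.4 -0.7] 16.0
```

View pics/c7.png

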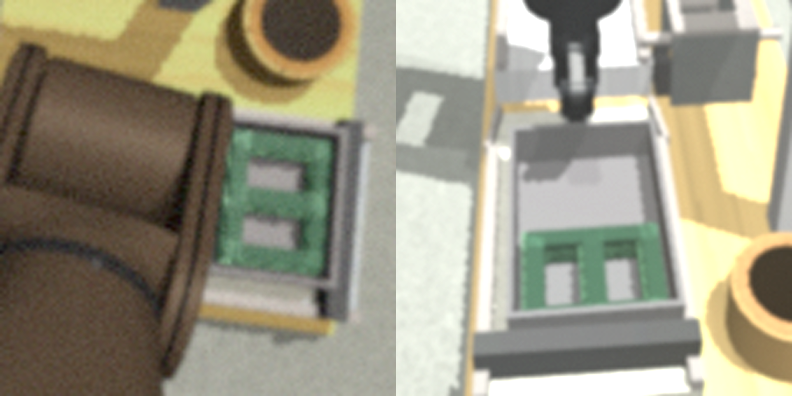

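The tray's front is against the end bar at about (595,325) in the side crop, and the force has jumped to 12 N. I'll press slightly more to square it up, then retreat.

```bash
python3 -m creep '[-1,-2,0,0,0,0, -1,-2,0,0,0,0, -1,-2,0,0,0,0, -1,-2,0,0,0,0, 0,0,0,0,0,0]'
python3 -c "
from h import *
push((0,-65,57))"
python3 -m creep '[1,6,0,0,0,0, 3,20,0,0,0,0, 6,40,0,0,0,0, 6,40,30,0,0,0, 6,40,75,0,0,0]'
python3 -m creep '[0,0,50,0,0,0, 0,0,100,0,0,0, -30,0,140,0,0,0, -70,0,150,0,0,0, -110,0,150,0,0,0]'
python3 - <<'E'
from h import *
c=capture("top");d=capture("side")
o=np.hstack([cv2.resize(c["pixels"][140:310,270:440],(396,396),interpolation=2),cv2.resize(d["pixels"][210:420,180:390],(396,396),interpolation=2)]);cv2.imwrite("pics/c8.png",cv2.convertScaleAbs(o,alpha=1.4))
push((0,0,0))
T=s2w(q,[(x,y,88) for y in(-80,-240) for x in(55,-55)])
print(((proj(c,T)-[270,140])*396/170).round().tolist(),((proj(d,T)-[180,210])*396/210+[396,0]).round().tolist())
E
```

```text
time: 16.6
tool_pos: [0.5044, -0.1456, 0.0558]
eef_rot: [-0.233, -3.116, 0.211]
wrist_force: [3.4, 6.6, -1.4]
finger_gap: 0.0002
finger_force: 3.5
[-0.02 -0.14 -0.99] [0.3 1.  1.2] [-0.004  0.001  0.001] TCP st [ -0.1 -66.1  55.8] F st [ 2.4  7.1 -1.4] 16.6
time: 17.1
tool_pos: [0.5063, -0.1069, 0.1285]
eef_rot: [-0.229, -3.104, 0.215]
wrist_force: [0.1, -0.5, -0.7]
finger_gap: 0.0002
finger_force: 0.0
time: 17.6
tool_pos: [0.3988, -0.1088, 0.2844]
eef_rot: [-0.232, -3.117, 0.223]
wrist_force: [-0.3, -1.6, 1.9]
finger_gap: 0.0
finger_force: 0.0
[-0.02 -0.14 -0.99] [ 118.7   27.4 -281.1] [ 0.001 -0.003  0.002] TCP st [-113.3  -44.7  281.1] F st [ 0.  -0.8  0. ] 17.7
[[200.0, 189.0], [188.0, 302.0], [362.0, 211.0], [353.0, 324.0]] [[601.0, 171.0], [483.0, 178.0], [624.0, 324.0], [478.0, 334.0]]
```

View pics/c8.png

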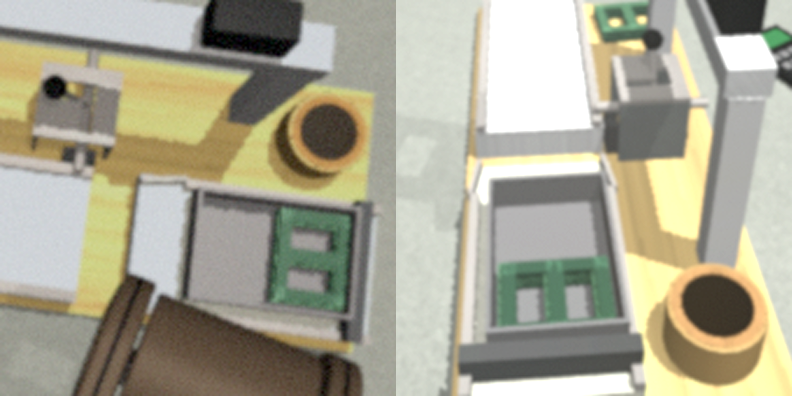

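The tray sits flush against the end bar, at about (358,265) in the top crop. The knob is latched at (54,87), the tape roll and loose boards haven't moved, and the arm is clear.

```bash
python3 -c "
from bench import *
print(sign_off())"
```

```text
the job is handed in; nothing more can be done
None
```

The stop is latched open in its notch, the tray rests against the far deck's end bar, and I handed the job in at about 18 s of the 56 s allowed; the fingers slipped off the knob during the sideways roll, but the images afterwards showed it latched.

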